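# Check-weighing packs by hand before despatch

### The job

Some of the three closed packs on the packing table were filled short: a full pack weighs about 400 g, a short one about 150 g, and they look the same. Feel the weight of each one, then stand every full pack in the slotted-sided despatch crate and every short pack in the shallow plain metal tray, upright on the floor of each. Set the packs down gently rather than dropping or tipping them, and leave the bowl and the tape roll where they are.

Things in the scene. Friction and masses are not known exactly. Their poses are not given: they have to be found in the camera images.
- pack_a: one of three closed packs that look the same: upright stiff plastic box, white, grey lid, 72 mm along its x, 60 mm along its y, 80 mm tall; grip it across the 60 mm (its y). Origin at the centre of the underside, z up. Full (350 to 450 g) or short (135 to 165 g): only the weight shows which, and some are short. The contents may shift a few mm inside
- pack_b: one of three closed packs that look the same: upright stiff plastic box, white, grey lid, 72 mm along its x, 60 mm along its y, 80 mm tall; grip it across the 60 mm (its y). Origin at the centre of the underside, z up. Full (350 to 450 g) or short (135 to 165 g): only the weight shows which, and some are short. The contents may shift a few mm inside
- pack_c: one of three closed packs that look the same: upright stiff plastic box, white, grey lid, 72 mm along its x, 60 mm along its y, 80 mm tall; grip it across the 60 mm (its y). Origin at the centre of the underside, z up. Full (350 to 450 g) or short (135 to 165 g): only the weight shows which, and some are short. The contents may shift a few mm inside
- crate: the despatch crate: green plastic, 50 mm deep, with rows of dark slots in its sides. Outside 300 mm along its x, 180 along its y; walls and floor 6 mm thick; fixed. Origin: centre of the underside, z up; packs stand on its floor, 6 mm above the origin; three fit in a row along x, 90 mm apart. Left or right of the packs
- tray: the tray for short packs: plain bare metal, 25 mm deep, solid low sides and a flat lip at each end. Outside 300 mm along its x, 180 along its y; walls and floor 6 mm thick; fixed. Origin: centre of the underside, z up; packs stand on its floor, 6 mm above the origin; three fit in a row along x, 90 mm apart. Left or right of the packs
- bowl: bystander: metal bowl, 100 mm across, 45 mm tall, loose; origin at the centre of its underside
- tape: bystander: cardboard-coloured tape roll lying flat, 92 mm across, 48 mm tall, loose; origin at the centre of its underside

How it is judged (in metres and radians):
At the end, for the whole second after the job is handed in: Every pack stands upright (within 7 degrees), at rest, on the inner floor of one container (its underside under 14 mm above the container's, inside the walls): those pressing on it with over 2.5 N (full) in the despatch crate, those with less (short) in the metal tray (((x of pack_a in the frame of crate between -0.14 and 0.14 m and y of pack_a in the frame of crate between -0.08 and 0.08 m and z of pack_a in the frame of crate below 0.014 m and contact force between pack_a and crate above 2.5 N) or (x of pack_a in the frame of tray between -0.14 and 0.14 m and y of pack_a in the frame of tray between -0.08 and 0.08 m and z of pack_a in the frame of tray below 0.014 m and contact force between pack_a and tray below 2.5 N)) and angle between each of pack_a, pack_b, pack_c's own z axis and vertical below 0.12 rad and linear speed of each of pack_a, pack_b, pack_c below 0.03 m/s and ((x of pack_b in the frame of crate between -0.14 and 0.14 m and y of pack_b in the frame of crate between -0.08 and 0.08 m and z of pack_b in the frame of crate below 0.014 m and contact force between pack_b and crate above 2.5 N) or (x of pack_b in the frame of tray between -0.14 and 0.14 m and y of pack_b in the frame of tray between -0.08 and 0.08 m and z of pack_b in the frame of tray below 0.014 m and contact force between pack_b and tray below 2.5 N)) and ((x of pack_c in the frame of crate between -0.14 and 0.14 m and y of pack_c in the frame of crate between -0.08 and 0.08 m and z of pack_c in the frame of crate below 0.014 m and contact force between pack_c and crate above 2.5 N) or (x of pack_c in the frame of tray between -0.14 and 0.14 m and y of pack_c in the frame of tray between -0.08 and 0.08 m and z of pack_c in the frame of tray below 0.014 m and contact force between pack_c and tray below 2.5 N))); the robot touches nothing.
It fails at once if a pack is dropped or thrown (over 0.6 m/s while out of the fingers) ((contact force between the fingers and pack_a below 0.1 N and linear speed of pack_a above 0.6 m/s) or (contact force between the fingers and pack_b below 0.1 N and linear speed of pack_b above 0.6 m/s) or (contact force between the fingers and pack_c below 0.1 N and linear speed of pack_c above 0.6 m/s)).
It fails at once if a pack is tipped over (more than 50 degrees) (angle between any of pack_a, pack_b, pack_c's own z axis and vertical above 0.87 rad).
It fails at once if the bowl or the tape roll is pushed more than 40 mm (distance of any of bowl, tape from where it was at the start of the episode above 0.04 m).
It also fails if it takes over 67 s, if anything falls off the work surface, if the arm or the gripper's body presses on something with over 40 N, if the wrist force passes 120 N, or if a joint passes its speed limit or range.

### The arm

A 7-joint arm with a two-finger parallel gripper is mounted at the origin on the work surface. World frame = base frame: x ahead of the robot, y to its left, z up, the work surface at z = 0. Lengths are in m, angles in degrees, forces in N, time in s.
With the tool pointing down it reaches from about 0.425 to 0.875 m from the base axis. Payload 4.7 kg.
Tool frame: the origin (TCP) lies between the finger pads; the fingertips stand env.tip_reach ahead of it and the grasp point (between the pads) lies 2 mm behind it (env.tip_reach is the distance from the TCP to the fingertips, in m); z points along the fingers, y is the line along which they close (so a half turn about z gives the same grasp; the last joint's range is limited). The gripper opens to 87 mm and grips with 3 to 60 N. Pads are 19 mm wide; open, the fingers measure 117 mm over their backs; the gripper's body (75 mm by 190 mm) begins 51 mm behind the grasp point.
Start: joints at [-64.968, 18.392, -4.016, 83.108, 1.295, 78.541, -3.26], TCP at [0.267, 0.593, 0.24] pointing down, gripper open.
Joint ranges: [-163.93, 163.93], [-17.29, 119.83], [-79.2, 71.16], [3.27, 140.29], [-89.18, 269.18], [5.43, 117.66], [-154.24, 154.24]. Speed limits (degrees/s): [147.25, 147.25, 180, 180, 180, 180, 180].

### API

Orientations are given as [roll, pitch, yaw] about the fixed x, y, z axes, in that order (R = Rz(yaw) Ry(pitch) Rx(roll)).
In Python, from cell import env gives the robot as it stands.
- The arm moves only by the tool nudge_tcp, called after "Emit:" as name(argument=value, ...) on one line, values as JSON. Schema: {"type":"object","properties":{"deltas":{"type":"object","properties":{"dx":{"type":"array","items":{"type":"number"},"minItems":1,"maxItems":8},"dy":{"type":"array","items":{"type":"number"},"minItems":1,"maxItems":8},"dz":{"type":"array","items":{"type":"number"},"minItems":1,"maxItems":8},"turn":{"type":"array","items":{"type":"number"},"minItems":1,"maxItems":8},"aperture":{"type":"array","items":{"type":"number"},"minItems":1,"maxItems":8}},"additionalProperties":false,"required":["dx","dy","dz","turn","aperture"]},"clamp_n":{"type":"number"},"only":{"type":"string"},"quiet":{"type":"boolean"},"lines":{"type":"string"}},"required":["deltas"],"additionalProperties":false}. deltas is an object with one list for each field, all of the same length, 1 to 8, a row being the entries at one place: dx, dy, dz (the shift in units of 50 mm), turn (a turn about the tool's z in degrees), aperture (the finger opening in m); each row is the pose to reach, as a shift and turn from the pose commanded when the call began, along the tool's axes at that moment; what a row does not reach only later rows make up. A row lasts 1/12 s, in which the tool goes at most 0.0417 m and 7.16 degrees, less where a joint would pass 70% of its speed; a pose out of reach is approached as far as the arm can. The fingers move at their own pace and stop on an object; clamp_n is the grip in N (left out, the last holds). Time passes only in rows, so rows that do not move let the fingers close. The tool returns the time, the measured TCP pose, the force, the opening and the grip force at its end. only (a regular expression) keeps the lines of the reply that match it, lines (a string "A,B") keeps lines A to B, and quiet returns only ok. Input that does not fit is refused with a message, and nothing moves.
- env.get_obs(): the state, without advancing time (a new reading comes with each control period).
- env.read_camera(name): name is "side" or "top" or "wrist"; returns a dict with "color" (400x640x3 uint8, blue, green, red), "fx", "fy", "cx", "cy" (pixels), "dist" ([k1, k2, p1, p2, k3] as OpenCV has them; the pictures are not rectified), "world_from_camera" (4x4, takes a point from camera to world coordinates). Camera axes: x right, y down, z forward; pixel columns grow to the right and rows downward; lengths in m; the calibration is good to about 2 mm. A picture is of the moment at which its call begins. There is no depth.
- env.sign_off(): hands the job in; it is judged then, once.
The state is a dict: "time_s": time; "qpos": joint angles; "joint_velocities": joint speeds; "effort": joint torques, N m; "tool_pos": TCP position; "tool_rot": TCP orientation; "force": force on the tool from outside, world axes, zero at the start; "wrist_torque": the same for the moment, N m; "grip_width": finger opening in m; "grasp_force": force on a finger pad.
Only numpy, scipy, OpenCV 4.12 (cv2) and the standard library are available. Lean on these libraries where they do the work, as an engineer would, in place of code of your own. Each camera call takes 0.05 s, during which the arm holds its last target. There are 200 camera calls.

## Working session

There is one attempt and no reset: what is moved stays moved. The work goes in short steps, Python scripts to look and compute and a tool call to move; the robot and the scene stay as the last step left them, time stands still between calls to the robot, and variables do not carry over. Pictures are saved under pics/ and viewed, at most 10 in all, crops included, and the job is handed in when it is done.

```bash
ls; mkdir -p pics
```

Run:
```python
from cell import env
import cv2
o=env.get_obs(); print(o, env.tip_reach)
for n in ("top","side"):
    c=env.read_camera(n); cv2.imwrite(f"pics/{n}0.png",c["color"]); print(n,c["fx"],c["fy"],c["cx"],c["cy"],c["dist"],c["world_from_camera"])
```

```text
cell.py
pics
{'time_s': 0.0, 'qpos': array([-64.96597882,  18.43705673,  -4.01523274,  83.17661346,
         1.29669144,  78.54152488,  -3.25773429]), 'joint_velocities': array([ 0.04412977,  0.05211803,  0.05630561,  0.01361163, -0.06790914,
        0.06124985, -0.03922819]), 'effort': array([ 8.22711245e-04, -4.91286671e+01, -4.03750464e-01, -3.12522984e+01,
       -6.41619391e-02,  4.36263671e-02,  1.68750671e-04]), 'tool_pos': array([0.26655719, 0.59223868, 0.23846917]), 'tool_rot': array([-1.79890145e+02,  7.66763097e-03,  1.55778093e+02]), 'force': array([ 0.0708416 , -0.20004528,  0.78555692]), 'wrist_torque': array([-0.03744241, -0.03574123, -0.03738477]), 'grasp_force': 0.0, 'grip_width': 0.08703986795551356} 0.017
top 497.9396920053289 497.9396920053289 321.686588384795 195.04352271524448 [-0.1535094  0.         0.         0.         0.       ] [[ 0.0144994  -0.9929369   0.11775431  0.43700074]
 [-0.99986192 -0.01535417 -0.00635493  0.01694756]
 [ 0.00811806 -0.11764591 -0.99302243  1.19649556]
 [ 0.          0.          0.          1.        ]]
side 489.2168310676725 489.2168310676725 313.59821438101585 196.39935196638234 [-0.04918872  0.          0.          0.          0.        ] [[ 0.92797348 -0.26900558  0.2578783   0.34455642]
 [-0.37261143 -0.66036416  0.65198152 -0.65853222]
 [-0.00509308 -0.70110996 -0.71303498  0.74360777]
 [ 0.          0.          0.          1.        ]]
```
View pics/top0.png

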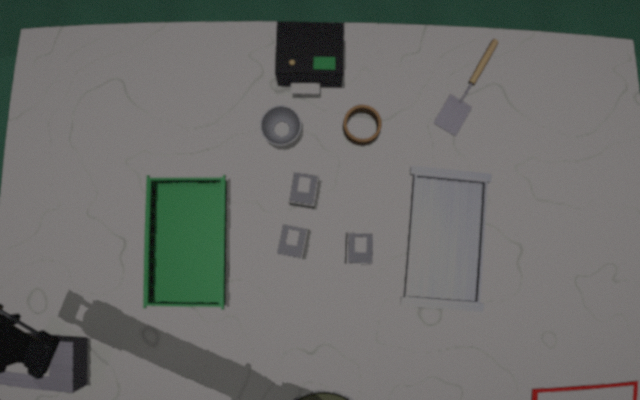

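View pics/side0.png

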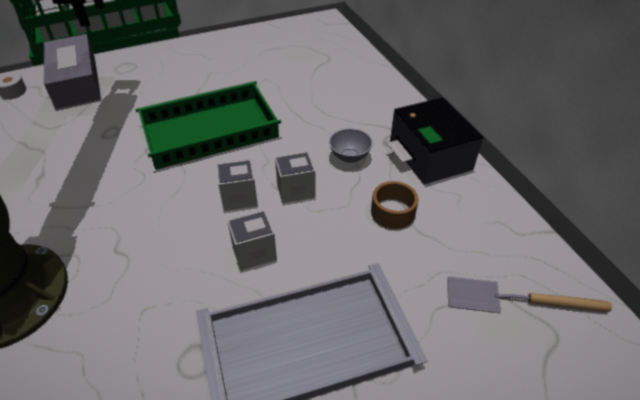

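The top view shows the packs at about (305,187), (294,239) and (360,246). The crate is on the left around (187,241), the tray on the right around (446,237), the bowl at (282,127) and the tape roll at (362,125). The side view shows the same packs at (296,160), (237,170) and (250,222). Next I'll zoom in on the corners.

Run:
```python
import cv2,numpy as np
def crop(n,x0,y0,w,h,s):
    im=cv2.imread(f"pics/{n}0.png")[y0:y0+h,x0:x0+w]
    im=cv2.resize(im,None,fx=s,fy=s,interpolation=cv2.INTER_CUBIC)
    im=cv2.convertScaleAbs(im,alpha=1.5)
    for x in range((x0+9)//10*10,x0+w,10):
        cv2.line(im,((x-x0)*s,0),((x-x0)*s,6),(0,0,255),1)
        if x%20==0: cv2.putText(im,str(x),((x-x0)*s-10,18),0,.4,(0,0,255),1)
    for y in range((y0+9)//10*10,y0+h,10):
        cv2.line(im,(0,(y-y0)*s),(6,(y-y0)*s),(0,0,255),1); cv2.putText(im,str(y),(8,(y-y0)*s+4),0,.4,(0,0,255),1)
    return im
a=crop("top",270,165,110,105,4)
b=crop("side",210,145,90,0+125,4)
out=np.zeros((600,800,3),np.uint8); out[:a.shape[0],:440]=a; out[:500,440:800]=b
cv2.imwrite("pics/z1.png",out)
```

View pics/z1.png

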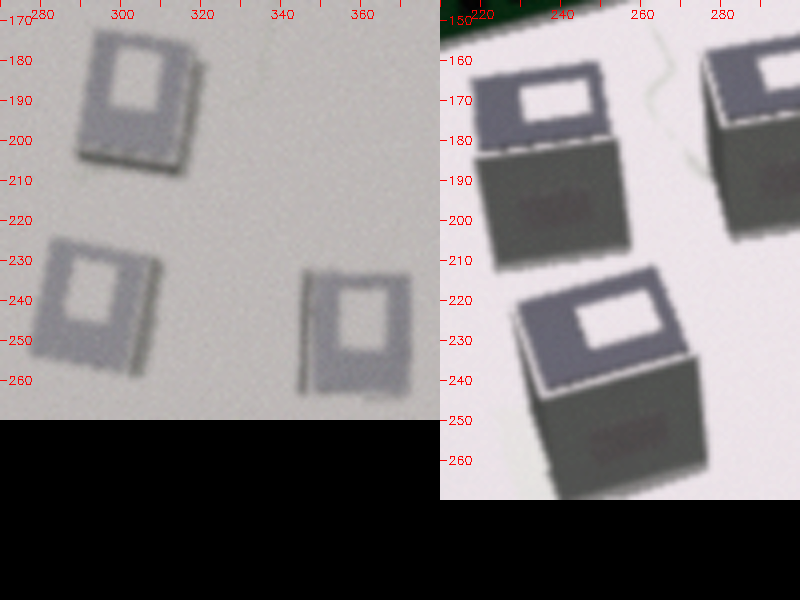

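The zoom gives clear lid corners in both views. In the top view, P1 runs from (294,172) to (316,206), P2 from (282,224) to (303,259) and P3 from (347,233) to (373,264). In the side view, P2 starts at (218,164) and P3 at (229,220). I'll triangulate these.

Create geo.py:
```python
import cv2,numpy as np
from cell import env
C={n:env.read_camera(n) for n in ("top","side")}
def ray(n,p,c=None):
    c=c or C[n]; K=np.array([[c["fx"],0,c["cx"]],[0,c["fy"],c["cy"]],[0,0,1.]])
    u=cv2.undistortPoints(np.array(p,float).reshape(-1,1,2),K,np.array(c["dist"]))[:,0]
    T=np.array(c["world_from_camera"]); d=np.c_[u,np.ones(len(u))]@T[:3,:3].T
    return T[:3,3],d
def tri(p,q,c1="top",c2="side"):
    o1,d1=ray("top",p); o2,d2=ray("side",q); out=[]
    for a,b in zip(d1,d2):
        A=np.stack([a,-b],1); s,*_=np.linalg.lstsq(A,o2-o1,rcond=None)
        x1=o1+s[0]*a;x2=o2+s[1]*b; out.append([*(x1+x2)/2,np.linalg.norm(x1-x2)])
    return np.array(out)
def plane(n,p,z):
    o,d=ray(n,p); return o+d*((z-o[2])/d[:,2])[:,None]
def proj(n,P):
    c=C[n];K=np.array([[c["fx"],0,c["cx"]],[0,c["fy"],c["cy"]],[0,0,1.]]);T=np.linalg.inv(c["world_from_camera"])
    return cv2.projectPoints(np.array(P,float),cv2.Rodrigues(T[:3,:3])[0],T[:3,3],K,np.array(c["dist"]))[0][:,0]
```

Run:
```python
from geo import *
np.set_printoptions(precision=4,suppress=True)
# order top: far-left, far-right, near-right, near-left. (image up = +x, left = +y)
top=dict(P1=[(293.75,172.5),(318.75,175.5),(315.5,206.3),(289.5,203)],P2=[(282.5,224.5),(308,229.5),(303,258.8),(277,253.8)],P3=[(347,233),(372.5,233.5),(372.8,263.8),(348.3,263)],
 crate=[(148,178),(225,178),(224,306),(146,305)],tray=[(414,177),(485,180),(477,301),(405,297)])
# side: far-left(+x+y) -> right/back ; far-right(+x,-y) -> right/front; near-right(-x,-y)-> left/front; near-left -> left/back
side=dict(P1=[(310,153),(315,171),(283,176),(276,157)],P2=[(250,160.5),(253.5,179.5),(219,183.75),(218,164.5)],P3=[(263.75,211.5),(273.75,233.75),(236.5,244.25),(229,220)],
 crate=[(256,84),(280,122),(152,164),(137,109)])
for k in top:
    if k in side:
        X=tri(top[k],side[k]);
    else: X=plane("top",top[k],.025)
    s=[np.linalg.norm(X[i,:2]-X[(i+1)%4,:2]) for i in range(4)]
    d=(X[0]+X[1]-X[2]-X[3])[:2]; e=(X[0]+X[3]-X[1]-X[2])[:2]
    print(k,X.mean(0),"z",X[:,2],"sides",np.array(s),"yaw from x",np.degrees(np.arctan2(d[1],d[0])),"from y",np.degrees(np.arctan2(-e[0],e[1])))
def crop(n,x0,y0,w,h,s):
    im=cv2.imread(f"pics/{n}0.png")[y0:y0+h,x0:x0+w]
    im=cv2.convertScaleAbs(cv2.resize(im,None,fx=s,fy=s,interpolation=cv2.INTER_CUBIC),alpha=1.4)
    for x in range((x0+9)//10*10,x0+w,10):
        cv2.line(im,((x-x0)*s,0),((x-x0)*s,6),(0,0,255),1)
        if x%20==0: cv2.putText(im,str(x),((x-x0)*s-10,18),0,.4,(0,0,255),1)
    for y in range((y0+9)//10*10,y0+h,10):
        cv2.line(im,(0,(y-y0)*s),(6,(y-y0)*s),(0,0,255),1); cv2.putText(im,str(y),(8,(y-y0)*s+4),0,.4,(0,0,255),1)
    return im
out=np.zeros((600,800,3),np.uint8)
a=crop("top",135,165,100,150,2);out[:300,:200]=a
a=crop("top",395,160,100,150,2);out[300:,:200]=a
a=crop("side",130,75,160,100,3);out[:300,200:680]=a
a=crop("side",190,255,250,145,2);out[305:595,200:700]=a
cv2.imwrite("pics/z2.png",out)
```

```text
P1 [0.5842 0.0487 0.079  0.0042] z [0.076  0.0765 0.0813 0.0821] sides [0.0571 0.0688 0.059  0.0718] yaw from x -5.625406913035977 from y -7.253093500524143
P2 [0.4642 0.0733 0.0787 0.0013] z [0.0771 0.0773 0.081  0.0793] sides [0.0585 0.0671 0.0593 0.0662] yaw from x -8.957793690957171 from y -10.44244038956023
P3 [ 0.4514 -0.0784  0.0771  0.0011] z [0.0748 0.0741 0.077  0.0824] sides [0.0577 0.0684 0.0553 0.0669] yaw from x 1.6202319015711415 from y -0.8848912244573564
crate [0.4605 0.327  0.0397 0.0034] z [0.0404 0.0469 0.019  0.0526] sides [0.1881 0.3025 0.177  0.3021] yaw from x 1.303002598887882 from y 0.4034196896176503
tray [ 0.4773 -0.2872  0.025 ] z [0.025 0.025 0.025 0.025] sides [0.1751 0.291  0.1734 0.2852] yaw from x -4.579961714769511 from y -2.2821303616931456
```

View pics/z2.png

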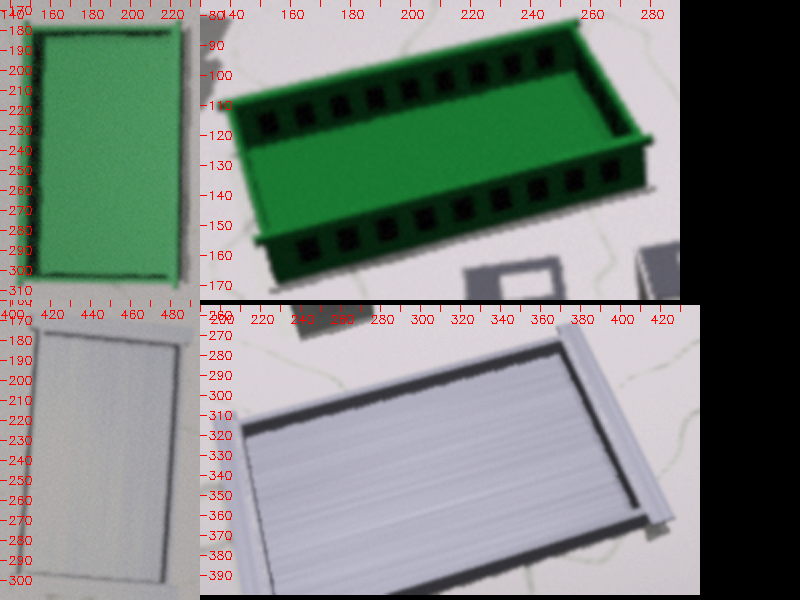

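The z2 zoom puts the crate's rim corners in the side view at about (137,110), (257,82), (280,122) and (149,155). My earlier near-right corner was the foot of the crate, not the rim. The tray's inner edges in the top view match what I used. I'll redo the crate and work out the first move.

Create to.py:
```python
import sys,numpy as np
from cell import env
from scipy.spatial.transform import Rotation as R
x,y,z,yaw=map(float,sys.argv[1:5]); o=env.get_obs()
r=R.from_euler("xyz",o["tool_rot"],degrees=True)
d=r.inv().apply(np.array([x,y,z])-o["tool_pos"])
t=(yaw-o["tool_rot"][2]+90)%180-90
print("t",o["time_s"],"pos",o["tool_pos"].round(4),"yaw",o["tool_rot"][2].round(1),"shift",d.round(4),"turn",round(-t,1),"q7",o["qpos"][6].round(0),"Fz",o["force"][2].round(2),"w",round(o["grip_width"],4))
```

Run:
```python
from geo import *
np.set_printoptions(precision=4,suppress=True)
t=[(148,178),(225,178),(224,306),(146,305)]; s=[(256.7,82.3),(280,121.7),(148.7,155),(137.3,110)]
X=tri(t,s);print(X,X.mean(0)); Y=plane("side",s,.05); Z=plane("top",t,.05); print(Y.mean(0),Z.mean(0))
for W in (Y,Z): d=(W[0]+W[1]-W[2]-W[3]);print(np.degrees(np.arctan2(d[1],d[0])),np.linalg.norm(d)/2)
# tray inner rim in the side view
S=[(370,276),(408,356),(234.5,400),(210,320)]
print(plane("side",S,.025)); print(plane("top",[(414,177),(485,180),(477,301),(405,297)],.025))
print(plane("top",[(282,127),(362,125)],.046))
```

```bash
python3 to.py .4642 .0733 .16 170.3
```

```text
[[0.6112 0.422  0.0467 0.007 ]
 [0.6123 0.2362 0.0479 0.0049]
 [0.3112 0.2295 0.0498 0.0056]
 [0.3087 0.4134 0.0488 0.0026]] [0.4609 0.3253 0.0483 0.005 ]
[0.4608 0.3229 0.05  ] [0.4603 0.325  0.05  ]
0.7731732914780457 0.3057401264839604
1.5112532727223003 0.29639435627519223
[[ 0.6234 -0.2234  0.025 ]
 [ 0.6108 -0.3826  0.025 ]
 [ 0.3397 -0.3479  0.025 ]
 [ 0.3381 -0.2035  0.025 ]]
[[ 0.6229 -0.2111  0.025 ]
 [ 0.6188 -0.3862  0.025 ]
 [ 0.3288 -0.3623  0.025 ]
 [ 0.3386 -0.1891  0.025 ]]
[[ 0.7345  0.1061  0.046 ]
 [ 0.7426 -0.0838  0.046 ]]
t 0.3 pos [0.2667 0.5926 0.2392] yaw 155.8 shift [-0.3932 -0.3925  0.0795] turn -14.5 q7 -3.0 Fz 0.44 w 0.0874
```

Crate: centre (0.461, 0.325), yaw 1°, rim measured at 0.048 against 0.050 stated. Tray: centre (0.479, −0.289), yaw −4°. Lids measured at about 0.078 against 0.080. Everything is consistent, so I'll move above P2.

The rows are not in the units I measure in: shifts go in units of 50 mm. I convert before sending: 0.05 m is 1, 0.04 m is 0.8.

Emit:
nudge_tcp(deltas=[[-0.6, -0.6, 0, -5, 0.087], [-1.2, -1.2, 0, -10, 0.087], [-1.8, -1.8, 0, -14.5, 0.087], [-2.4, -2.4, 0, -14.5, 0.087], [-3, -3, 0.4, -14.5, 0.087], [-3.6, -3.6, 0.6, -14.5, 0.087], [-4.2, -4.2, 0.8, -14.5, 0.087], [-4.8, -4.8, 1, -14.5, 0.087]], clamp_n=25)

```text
refused: deltas: the value is not of type 'object' (schema: type "object"). Nothing was moved.
```

The error is about the shape of the input: an object with one list for each field. Fixing that and sending the same move.

Emit:
nudge_tcp(deltas={"dx":[-0.6, -1.2, -1.8, -2.4, -3, -3.6, -4.2, -4.8], "dy":[-0.6, -1.2, -1.8, -2.4, -3, -3.6, -4.2, -4.8], "dz":[0, 0, 0, 0, 0.4, 0.6, 0.8, 1], "turn":[-5, -10, -14.5, -14.5, -14.5, -14.5, -14.5, -14.5], "aperture":[0.087, 0.087, 0.087, 0.087, 0.087, 0.087, 0.087, 0.087]}, clamp_n=25)

```text
time_s: 0.97
tool_pos: [0.3827, 0.2859, 0.1924]
tool_rot: [180.0, 0.0, 170.3]
force: [0.9, -0.5, -0.0]
grip_width: 0.0867
grasp_force: 0.0
```

```bash
python3 to.py .4642 .0733 .13 170.3
```

```text
t 0.9667 pos [0.3827 0.2859 0.1924] yaw 170.3 shift [-0.1162 -0.1959  0.0623] turn -0.0 q7 40.0 Fz -0.01 w 0.0867
```

Converted, -0.195 m is -3.9, -0.18 m is -3.6.

Emit:
nudge_tcp(deltas={"dx":[-0.36, -0.72, -1.08, -1.44, -1.8, -2.16, -2.34, -2.34], "dy":[-0.6, -1.2, -1.8, -2.4, -3, -3.6, -3.9, -3.9], "dz":[0.2, 0.4, 0.6, 0.8, 1, 1.2, 1.24, 1.24], "turn":[0, 0, 0, 0, 0, 0, 0, 0], "aperture":[0.087, 0.087, 0.087, 0.087, 0.087, 0.087, 0.087, 0.087]})

```text
time_s: 1.63
tool_pos: [0.4656, 0.0709, 0.1302]
tool_rot: [-179.9, 0.0, 169.9]
force: [-0.6, -0.1, -0.1]
grip_width: 0.0874
grasp_force: 0.0
```

Emit:
nudge_tcp(deltas={"dx":[0, 0, 0], "dy":[0, 0, 0], "dz":[0, 0, 0], "turn":[0, 0, 0], "aperture":[0.087, 0.087, 0.087]})

```text
time_s: 1.88
tool_pos: [0.4646, 0.0775, 0.131]
tool_rot: [180.0, 0.0, 170.4]
force: [-1.0, 0.8, -0.3]
grip_width: 0.0868
grasp_force: 0.0
```

```bash
python3 to.py .4642 .0733 .05 170.3
```

Run:
```python
from cell import env
import cv2
c=env.read_camera("wrist");t=env.read_camera("top")
cv2.imwrite("pics/w1.png",c["color"])
```

```text
t 1.8833 pos [0.4646 0.0775 0.131 ] yaw 170.4 shift [-0.0003 -0.0043  0.081 ] turn 0.1 q7 68.0 Fz -0.3 w 0.0868
```

View pics/w1.png

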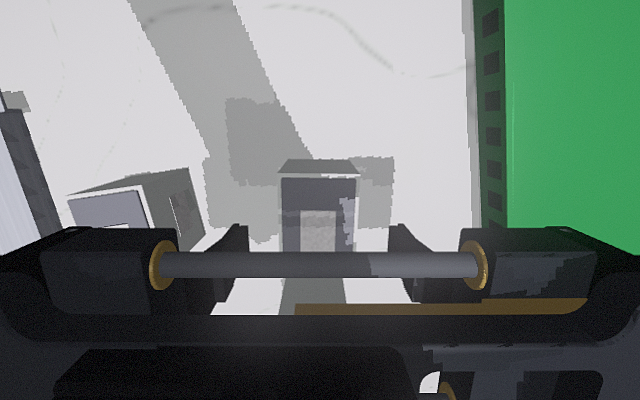

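The wrist view shows P2's lid (281–355 px, middle 318) centred between the finger tips (248 and 388). I'll descend, grip, lift gently and weigh.

Create weigh.py:
```python
from cell import env
import numpy as np
f=[]
for _ in range(8): env.read_camera("top"); f.append(env.get_obs()["force"][2])
print("Fz mean",np.mean(f),"sd",np.std(f))
```

```bash
python3 weigh.py
```

```text
Fz mean 0.02938186538316765 sd 0.4955163881196765
```

Emit:
nudge_tcp(deltas={"dx":[0, 0, 0, 0, 0, 0, 0, 0], "dy":[-0.04, -0.04, -0.04, -0.04, -0.04, -0.04, -0.04, -0.04], "dz":[0.4, 0.9, 1.3, 1.54, 1.62, 1.62, 1.62, 1.62], "turn":[0, 0, 0, 0, 0, 0, 0, 0], "aperture":[0.087, 0.087, 0.087, 0.087, 0.087, 0.087, 0.087, 0.05]}, clamp_n=25)

```text
time_s: 3.05
tool_pos: [0.4654, 0.0742, 0.0508]
tool_rot: [179.9, 0.1, 170.3]
force: [-0.2, -1.0, 0.3]
grip_width: 0.0848
grasp_force: 0.0
```

Emit:
nudge_tcp(deltas={"dx":[0, 0, 0, 0, 0, 0], "dy":[0, 0, 0, 0, 0, 0], "dz":[0, 0, 0, 0, 0, 0], "turn":[0, 0, 0, 0, 0, 0], "aperture":[0.05, 0.05, 0.05, 0.05, 0.05, 0.05]})

```text
time_s: 3.55
tool_pos: [0.4648, 0.0744, 0.0502]
tool_rot: [179.9, 0.0, 170.3]
force: [-0.7, 1.6, 3.4]
grip_width: 0.0598
grasp_force: 25.0
```

```bash
python3 to.py .4642 .0733 .05 170.3
```

```text
t 3.55 pos [0.4648 0.0744 0.0502] yaw 170.3 shift [ 0.0004 -0.0012  0.0002] turn -0.0 q7 71.0 Fz 3.36 w 0.0598
```

Converted, -0.11 m is -2.2, -0.1 m is -2.

Emit:
nudge_tcp(deltas={"dx":[0, 0, 0, 0, 0, 0, 0, 0], "dy":[0, 0, 0, 0, 0, 0, 0, 0], "dz":[-0.2, -0.5, -0.9, -1.3, -1.7, -2, -2.2, -2.2], "turn":[0, 0, 0, 0, 0, 0, 0, 0], "aperture":[0.05, 0.05, 0.05, 0.05, 0.05, 0.05, 0.05, 0.05]})

```text
time_s: 4.22
tool_pos: [0.4657, 0.0739, 0.162]
tool_rot: [179.9, 0.2, 170.3]
force: [0.6, -0.2, -1.3]
grip_width: 0.0603
grasp_force: 25.0
```

```bash
python3 weigh.py; python3 to.py .461 .325 .16 181; python3 to.py .479 -.289 .16 176
```

```text
Fz mean -1.6249873718388068 sd 0.6314353301582467
t 4.6167 pos [0.464  0.0738 0.1589] yaw 170.3 shift [ 0.0453  0.2471 -0.0013] turn -10.7 q7 68.0 Fz -1.72 w 0.0599
t 4.6167 pos [0.464  0.0738 0.1589] yaw 170.3 shift [-0.0761 -0.355  -0.0009] turn -5.7 q7 68.0 Fz -1.72 w 0.0599
```

P2 weighs about 1.65 N, so it is short. I'll put it in the tray's far slot at (0.569, −0.295).

```bash
python3 to.py .569 -.295 .155 176
```

```text
t 4.6167 pos [0.464  0.0738 0.1589] yaw 170.3 shift [-0.1658 -0.3457  0.004 ] turn -5.7 q7 68.0 Fz -1.72 w 0.0599
```

Emit:
nudge_tcp(deltas={"dx":[-0.2, -0.5, -0.8, -1.2, -1.6, -2, -2.4, -2.7], "dy":[-0.2, -0.8, -1.4, -2, -2.6, -3.2, -3.8, -4.4], "dz":[-0.2, -0.3, -0.3, -0.3, -0.3, -0.3, -0.3, -0.3], "turn":[-3, -5, -5.7, -5.7, -5.7, -5.7, -5.7, -5.7], "aperture":[0.05, 0.05, 0.05, 0.05, 0.05, 0.05, 0.05, 0.05]})

```text
time_s: 5.28
tool_pos: [0.5613, -0.1672, 0.1743]
tool_rot: [-180.0, 0.0, 176.0]
force: [0.7, 1.3, -1.7]
grip_width: 0.0594
grasp_force: 25.0
```

```bash
python3 to.py .569 -.295 .16 176
```

```text
t 5.2833 pos [ 0.5613 -0.1672  0.1743] yaw 176.0 shift [-0.0165 -0.1269  0.0143] turn 0.0 q7 107.0 Fz -1.73 w 0.0594
```

Converted, -0.122 m is -2.44, -0.12 m is -2.4.

Emit:
nudge_tcp(deltas={"dx":[-0.1, -0.18, -0.24, -0.3, -0.33, -0.33, -0.33, -0.33], "dy":[-0.6, -1.2, -1.8, -2.24, -2.4, -2.44, -2.44, -2.44], "dz":[0, 0, 0.08, 0.2, 0.28, 0.28, 0.28, 0.28], "turn":[0, 0, 0, 0, 0, 0, 0, 0], "aperture":[0.05, 0.05, 0.05, 0.05, 0.05, 0.05, 0.05, 0.05]})

```text
time_s: 5.95
tool_pos: [0.5689, -0.2864, 0.1605]
tool_rot: [179.9, -0.0, 176.1]
force: [-0.1, 0.3, -0.8]
grip_width: 0.0596
grasp_force: 25.0
```

```bash
python3 to.py .569 -.295 .058 176;  python3 - <<'E'
from geo import *
out=np.zeros((400,800,3),np.uint8)
out[:,:300]=C["top"]["color"][:,300:600]; out[:,300:]=C["side"]["color"][:,100:600]
cv2.imwrite("pics/p1.png",out)
E
```

```text
t 5.95 pos [ 0.5689 -0.2864  0.1605] yaw 176.1 shift [-0.0007 -0.0087  0.1025] turn 0.1 q7 121.0 Fz -0.82 w 0.0596
```

View pics/p1.png

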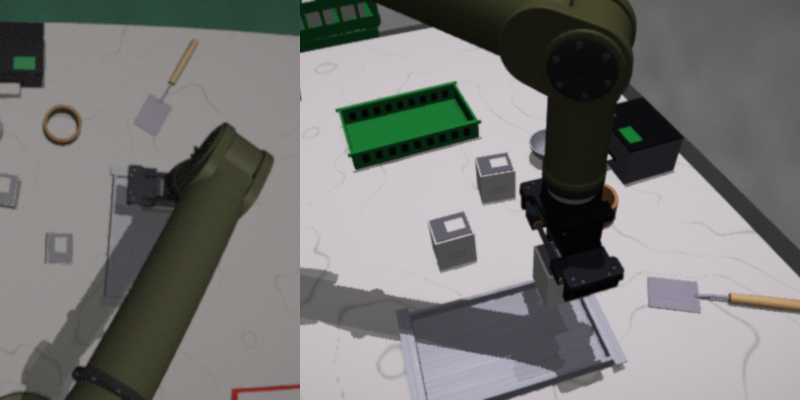

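P2 hangs upright over the far end of the tray, inside the walls. I'll lower it and feel for the floor.

Converted, 0.102 m is 2.04, 0.1 m is 2.

Emit:
nudge_tcp(deltas={"dx":[0, 0, 0, 0, 0, 0, 0, 0], "dy":[-0.1, -0.1, -0.1, -0.1, -0.1, -0.1, -0.1, -0.1], "dz":[0.4, 0.9, 1.3, 1.6, 1.8, 1.92, 2, 2.04], "turn":[0, 0, 0, 0, 0, 0, 0, 0], "aperture":[0.05, 0.05, 0.05, 0.05, 0.05, 0.05, 0.05, 0.05]})

```text
time_s: 6.72
tool_pos: [0.5684, -0.2933, 0.059]
tool_rot: [-180.0, 0.0, 176.0]
force: [-0.1, 0.1, -1.1]
grip_width: 0.0599
grasp_force: 25.0
```

Emit:
nudge_tcp(deltas={"dx":[0, 0, 0, 0, 0], "dy":[0, 0, 0, 0, 0], "dz":[0.03, 0.03, 0.05, 0.05, 0.05], "turn":[0, 0, 0, 0, 0], "aperture":[0.05, 0.05, 0.05, 0.05, 0.05]})

```text
time_s: 7.13
tool_pos: [0.5681, -0.2937, 0.0566]
tool_rot: [-180.0, 0.0, 176.0]
force: [0.1, -0.0, -2.0]
grip_width: 0.0601
grasp_force: 25.0
```

```bash
python3 to.py .569 -.295 .056 176
```

```text
t 7.1333 pos [ 0.5681 -0.2937  0.0566] yaw 176.0 shift [-0.001  -0.0012  0.0006] turn -0.0 q7 124.0 Fz -1.95 w 0.0601
```

Converted, 0.0018 m is 0.036, 0.001 m is 0.02.

Emit:
nudge_tcp(deltas={"dx":[0, 0, 0, 0, 0, 0], "dy":[0, 0, 0, 0, 0, 0], "dz":[0.02, 0.02, 0.02, 0.036, 0.036, 0.036], "turn":[0, 0, 0, 0, 0, 0], "aperture":[0.05, 0.05, 0.05, 0.05, 0.05, 0.05]})

```text
time_s: 7.63
tool_pos: [0.5683, -0.2938, 0.0563]
tool_rot: [180.0, 0.1, 176.0]
force: [-3.9, 2.3, 10.9]
grip_width: 0.0601
grasp_force: 25.0
```

```bash
python3 weigh.py; python3 to.py .569 -.295 .056 176
```

```text
Fz mean 10.243651319517713 sd 0.639561107088068
t 8.0333 pos [ 0.5683 -0.2938  0.0562] yaw 176.0 shift [-0.0008 -0.0012  0.0002] turn -0.0 q7 124.0 Fz 10.62 w 0.0601
```

It's on the floor, at the height expected. I'll release, rise and head for P3.

Converted, -0.08 m is -1.6, -0.05 m is -1.

Emit:
nudge_tcp(deltas={"dx":[0, 0, 0, 0, 0, 0, 0, 0], "dy":[0, 0, 0, 0, 0, 0, 0, 0], "dz":[-0.02, -0.02, -0.02, -0.02, -0.02, -0.4, -1, -1.6], "turn":[0, 0, 0, 0, 0, 0, 0, 0], "aperture":[0.087, 0.087, 0.087, 0.087, 0.087, 0.087, 0.087, 0.087]})

```text
time_s: 8.7
tool_pos: [0.567, -0.2931, 0.1339]
tool_rot: [180.0, -0.2, 176.0]
force: [0.5, -0.5, -0.3]
grip_width: 0.087
grasp_force: 0.0
```

```bash
python3 to.py .4514 -.0784 .13 180
```

```text
t 8.7 pos [ 0.567  -0.2931  0.1339] yaw 176.0 shift [0.1304 0.2061 0.0044] turn -4.0 q7 122.0 Fz -0.31 w 0.087
```

Converted, 0.206 m is 4.12, 0.197 m is 3.94.

Emit:
nudge_tcp(deltas={"dx":[0.2, 0.6, 1, 1.4, 1.8, 2.2, 2.5, 2.6], "dy":[0.4, 1, 1.6, 2.2, 2.8, 3.4, 3.94, 4.12], "dz":[0, 0, 0, 0, 0, 0, 0, 0.06], "turn":[-2, -4, -4, -4, -4, -4, -4, -4], "aperture":[0.087, 0.087, 0.087, 0.087, 0.087, 0.087, 0.087, 0.087]})

```text
time_s: 9.37
tool_pos: [0.4511, -0.0745, 0.1314]
tool_rot: [179.8, -0.0, -179.7]
force: [1.3, 0.2, -0.1]
grip_width: 0.0871
grasp_force: 0.0
```

Emit:
nudge_tcp(deltas={"dx":[0, 0, 0], "dy":[0, 0, 0], "dz":[0, 0, 0], "turn":[0, 0, 0], "aperture":[0.087, 0.087, 0.087]})

```text
time_s: 9.62
tool_pos: [0.4535, -0.0806, 0.1317]
tool_rot: [-179.9, 0.1, 179.9]
force: [0.1, -0.2, -0.1]
grip_width: 0.087
grasp_force: 0.0
```

```bash
python3 to.py .4514 -.0784 .05 180; python3 weigh.py
```

Run:
```python
from cell import env
import cv2,numpy as np
w=env.read_camera("wrist")["color"][100:300]; t=env.read_camera("top")["color"]; s=env.read_camera("side")["color"]
out=np.zeros((600,800,3),np.uint8); out[:200,:640]=w; out[200:,:320]=t[:,270:590]; out[200:,320:]=s[:,160:]
cv2.imwrite("pics/w2.png",out)
```

```text
t 9.6167 pos [ 0.4535 -0.0806  0.1317] yaw 179.9 shift [0.0022 0.0023 0.0817] turn -0.1 q7 96.0 Fz -0.11 w 0.087
Fz mean -0.19847836288202403 sd 0.46922069970063834
```

View pics/w2.png

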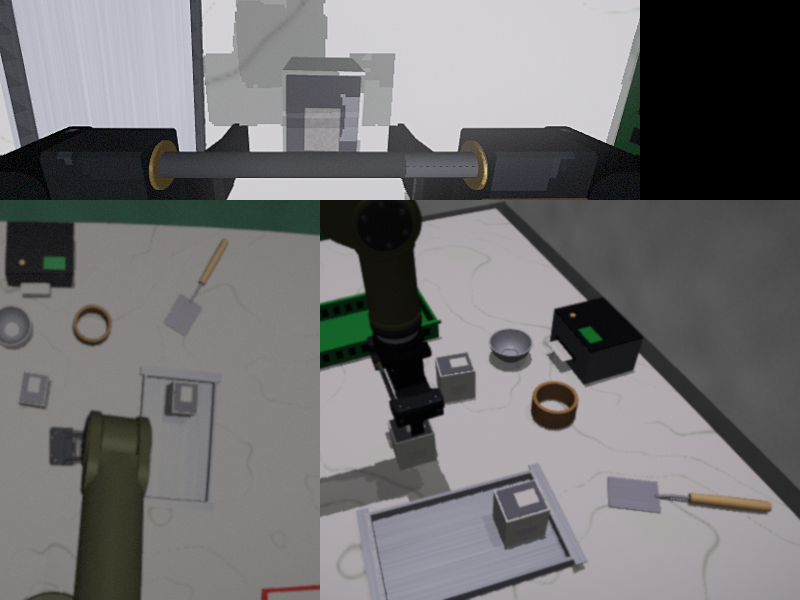

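P2 stands upright in the far end of the tray, clear of the walls. P3's lid middle is at 324 px against the finger middle at 318, so I'll shift 3 mm in +y before gripping.

Converted, 0.003 m is 0.06, 0.0815 m is 1.63.

Emit:
nudge_tcp(deltas={"dx":[0.04, 0.04, 0.04, 0.04, 0.04, 0.04, 0.04, 0.04], "dy":[0.06, 0.06, 0.06, 0.06, 0.06, 0.06, 0.06, 0.06], "dz":[0.4, 0.9, 1.3, 1.54, 1.63, 1.63, 1.63, 1.63], "turn":[0, 0, 0, 0, 0, 0, 0, 0], "aperture":[0.087, 0.087, 0.087, 0.087, 0.087, 0.087, 0.087, 0.05]}, clamp_n=25)

```text
time_s: 10.83
tool_pos: [0.4516, -0.076, 0.0509]
tool_rot: [180.0, 0.1, 180.0]
force: [0.8, 0.5, 0.0]
grip_width: 0.0851
grasp_force: 0.0
```

Emit:
nudge_tcp(deltas={"dx":[0, 0, 0, 0, 0, 0], "dy":[0, 0, 0, 0, 0, 0], "dz":[0, 0, 0, 0, 0, 0], "turn":[0, 0, 0, 0, 0, 0], "aperture":[0.05, 0.05, 0.05, 0.05, 0.05, 0.05]})

```text
time_s: 11.33
tool_pos: [0.4509, -0.076, 0.0502]
tool_rot: [180.0, 0.0, 180.0]
force: [-1.0, 0.0, 2.9]
grip_width: 0.0603
grasp_force: 25.0
```

```bash
python3 to.py .4514 -.0784 .05 180
```

```text
t 11.3333 pos [ 0.4509 -0.076   0.0502] yaw 180.0 shift [-0.0005 -0.0024  0.0002] turn -0.0 q7 100.0 Fz 2.93 w 0.0603
```

Emit:
nudge_tcp(deltas={"dx":[0, 0, 0, 0, 0, 0, 0, 0], "dy":[0, 0, 0, 0, 0, 0, 0, 0], "dz":[-0.2, -0.5, -0.9, -1.3, -1.7, -2, -2.2, -2.2], "turn":[0, 0, 0, 0, 0, 0, 0, 0], "aperture":[0.05, 0.05, 0.05, 0.05, 0.05, 0.05, 0.05, 0.05]})

```text
time_s: 12.0
tool_pos: [0.4517, -0.076, 0.1619]
tool_rot: [180.0, 0.2, 180.0]
force: [-0.2, -0.1, -3.9]
grip_width: 0.0603
grasp_force: 25.0
```

```bash
python3 weigh.py; python3 to.py .479 -.289 .16 176;python3 to.py .551 .3265 .16 181
```

```text
Fz mean -3.6372067266860535 sd 0.5385072935191623
t 12.4 pos [ 0.4502 -0.076   0.1591] yaw 180.0 shift [-0.0289 -0.213  -0.0009] turn 4.0 q7 95.0 Fz -3.97 w 0.0601
t 12.4 pos [ 0.4502 -0.076   0.1591] yaw 180.0 shift [-0.1006  0.4025 -0.0012] turn -1.0 q7 95.0 Fz -3.97 w 0.0601
```

P3 weighs about 3.5 N, so it is full. It goes in the crate's far slot at (0.551, 0.327).

Converted, 0.09 m is 1.8, -0.01 m is -0.2.

Emit:
nudge_tcp(deltas={"dx":[0, 0, 0, -0.1, -0.2, -0.4, -0.6, -0.8], "dy":[0.2, 0.6, 1.2, 1.8, 2.4, 3, 3.6, 4.2], "dz":[-0.1, -0.2, -0.2, -0.2, -0.2, -0.2, -0.2, -0.2], "turn":[0, 0, -1, -1, -1, -1, -1, -1], "aperture":[0.05, 0.05, 0.05, 0.05, 0.05, 0.05, 0.05, 0.05]})

```text
time_s: 13.07
tool_pos: [0.4908, 0.1355, 0.1695]
tool_rot: [-180.0, -0.0, -179.0]
force: [0.9, -1.0, -3.8]
grip_width: 0.0602
grasp_force: 25.0
```

Emit:
nudge_tcp(deltas={"dx":[-0.2, -0.4, -0.6, -0.8, -1, -1.1, -1.16, -1.2], "dy":[0.6, 1.2, 1.8, 2.4, 3, 3.5, 3.76, 3.8], "dz":[0, 0, 0, 0, 0, 0, 0, 0], "turn":[0, 0, 0, 0, 0, 0, 0, 0], "aperture":[0.05, 0.05, 0.05, 0.05, 0.05, 0.05, 0.05, 0.05]})

```text
time_s: 13.73
tool_pos: [0.5462, 0.3288, 0.1687]
tool_rot: [180.0, -0.1, -178.7]
force: [-0.6, 1.2, -3.2]
grip_width: 0.0602
grasp_force: 25.0
```

Emit:
nudge_tcp(deltas={"dx":[0, 0, 0], "dy":[0, 0, 0], "dz":[0, 0, 0], "turn":[0, 0, 0], "aperture":[0.05, 0.05, 0.05]})

```text
time_s: 13.98
tool_pos: [0.548, 0.3224, 0.17]
tool_rot: [-179.9, -0.0, -179.2]
force: [0.8, -0.5, -3.9]
grip_width: 0.0598
grasp_force: 25.0
```

```bash
python3 to.py .551 .3265 .058 181
```

```text
t 13.9833 pos [0.548  0.3224 0.17  ] yaw -179.2 shift [-0.0031  0.0042  0.1119] turn -0.2 q7 61.0 Fz -3.86 w 0.0598
```

Converted, 0.111 m is 2.22, 0.11 m is 2.2.

Emit:
nudge_tcp(deltas={"dx":[-0.06, -0.06, -0.06, -0.06, -0.06, -0.06, -0.06, -0.06], "dy":[0.08, 0.08, 0.08, 0.08, 0.08, 0.08, 0.08, 0.08], "dz":[0.4, 0.9, 1.4, 1.76, 2, 2.12, 2.2, 2.22], "turn":[0, 0, 0, 0, 0, 0, 0, 0], "aperture":[0.05, 0.05, 0.05, 0.05, 0.05, 0.05, 0.05, 0.05]})

```text
time_s: 14.65
tool_pos: [0.5509, 0.3288, 0.0593]
tool_rot: [180.0, 0.0, -179.1]
force: [0.3, 0.8, -2.1]
grip_width: 0.0604
grasp_force: 25.0
```

Emit:
nudge_tcp(deltas={"dx":[0, 0, 0, 0, 0, 0], "dy":[0, 0, 0, 0, 0, 0], "dz":[0.02, 0.04, 0.06, 0.076, 0.076, 0.076], "turn":[0, 0, 0, 0, 0, 0], "aperture":[0.05, 0.05, 0.05, 0.05, 0.05, 0.05]})

```text
time_s: 15.15
tool_pos: [0.551, 0.3295, 0.0563]
tool_rot: [179.9, 0.1, -179.0]
force: [-1.6, -0.7, 3.2]
grip_width: 0.06
grasp_force: 25.0
```

```bash
python3 weigh.py; python3 to.py .551 .3265 .056 181
```

```text
Fz mean 5.465805050202147 sd 0.6889619822178277
t 15.55 pos [0.551  0.3295 0.0563] yaw -179.0 shift [ 0.0001 -0.003   0.0003] turn -0.0 q7 62.0 Fz 5.78 w 0.06
```

Contact at 0.0563, as expected. I'll release, rise and move to P1 at (0.584, 0.049), yaw −6.4° (tool 173.6°).

Converted, -0.08 m is -1.6, -0.05 m is -1.

Emit:
nudge_tcp(deltas={"dx":[0, 0, 0, 0, 0, 0, 0, 0], "dy":[0, 0, 0, 0, 0, 0, 0, 0], "dz":[-0.02, -0.02, -0.02, -0.02, -0.02, -0.4, -1, -1.6], "turn":[0, 0, 0, 0, 0, 0, 0, 0], "aperture":[0.087, 0.087, 0.087, 0.087, 0.087, 0.087, 0.087, 0.087]})

```text
time_s: 16.22
tool_pos: [0.5495, 0.3285, 0.1346]
tool_rot: [-179.9, -0.1, -179.0]
force: [0.7, 0.2, -0.2]
grip_width: 0.0864
grasp_force: 0.0
```

```bash
python3 to.py .5842 .0487 .13 173.6
```

```text
t 16.2167 pos [0.5495 0.3285 0.1346] yaw -179.0 shift [-0.0299 -0.2803  0.005 ] turn 7.4 q7 61.0 Fz -0.18 w 0.0864
```

Emit:
nudge_tcp(deltas={"dx":[0, -0.1, -0.2, -0.3, -0.4, -0.5, -0.6, -0.6], "dy":[-0.2, -0.8, -1.4, -2, -2.6, -3.2, -3.8, -4.4], "dz":[0, 0, 0, 0, 0, 0, 0, 0], "turn":[2, 5, 7.4, 7.4, 7.4, 7.4, 7.4, 7.4], "aperture":[0.087, 0.087, 0.087, 0.087, 0.087, 0.087, 0.087, 0.087]})

```text
time_s: 16.88
tool_pos: [0.5849, 0.1079, 0.1351]
tool_rot: [180.0, 0.1, 173.5]
force: [0.5, -0.7, -0.3]
grip_width: 0.0867
grasp_force: 0.0
```

```bash
python3 to.py .5842 .0487 .13 173.6
```

```text
t 16.8833 pos [0.5849 0.1079 0.1351] yaw 173.5 shift [-0.006  -0.0589  0.0051] turn -0.1 q7 75.0 Fz -0.33 w 0.0867
```

Emit:
nudge_tcp(deltas={"dx":[-0.06, -0.12, -0.12, -0.12, -0.12, -0.12], "dy":[-0.6, -1, -1.16, -1.16, -1.16, -1.16], "dz":[0, 0.06, 0.08, 0.08, 0.08, 0.08], "turn":[0, 0, 0, 0, 0, 0], "aperture":[0.087, 0.087, 0.087, 0.087, 0.087, 0.087]})

```text
time_s: 17.38
tool_pos: [0.5837, 0.0539, 0.1311]
tool_rot: [179.9, -0.0, 173.7]
force: [1.1, 0.0, -0.5]
grip_width: 0.0868
grasp_force: 0.0
```

```bash
python3 to.py .5842 .0487 .05 173.6; python3 weigh.py
```

Run:
```python
from cell import env
import cv2,numpy as np
w=env.read_camera("wrist")["color"][100:300]; t=env.read_camera("top")["color"]; s=env.read_camera("side")["color"]
out=np.zeros((600,800,3),np.uint8); out[:200,:640]=w; out[200:,:320]=t[:,100:420]; out[200:,320:]=s[:,100:580]
cv2.imwrite("pics/w3.png",out)
```

```text
t 17.3833 pos [0.5837 0.0539 0.1311] yaw 173.7 shift [-0.0011 -0.0052  0.0811] turn 0.1 q7 81.0 Fz -0.49 w 0.0868
Fz mean 0.14896100590130645 sd 0.534176179133049
```

View pics/w3.png

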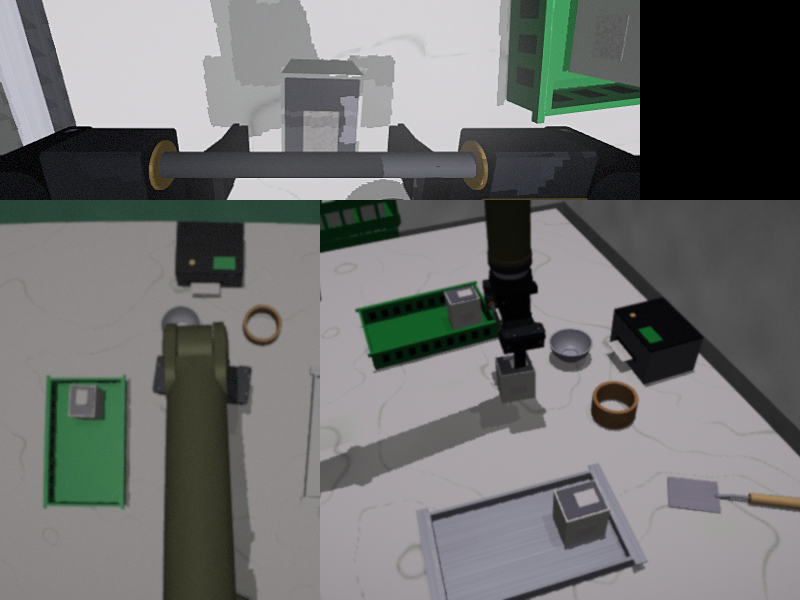

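P3 stands upright in the crate and P2 in the tray. P1's lid runs from 286 to 361 px, close to the middle of the fingers. I'll recheck the settled pose, then grip.

```bash
python3 to.py .5842 .052 .05 173.6
```

```text
t 17.9333 pos [0.5837 0.0514 0.1311] yaw 173.6 shift [-0.0004  0.0006  0.0811] turn -0.0 q7 81.0 Fz -0.22 w 0.0869
```

Converted, 0.081 m is 1.62, 0.077 m is 1.54.

Emit:
nudge_tcp(deltas={"dx":[0, 0, 0, 0, 0, 0, 0, 0], "dy":[0.02, 0.02, 0.02, 0.02, 0.02, 0.02, 0.02, 0.02], "dz":[0.4, 0.9, 1.3, 1.54, 1.62, 1.62, 1.62, 1.62], "turn":[0, 0, 0, 0, 0, 0, 0, 0], "aperture":[0.087, 0.087, 0.087, 0.087, 0.087, 0.087, 0.087, 0.05]}, clamp_n=25)

```text
time_s: 18.6
tool_pos: [0.585, 0.0524, 0.0515]
tool_rot: [180.0, 0.1, 173.6]
force: [0.4, 0.6, 0.3]
grip_width: 0.0847
grasp_force: 0.0
```

Emit:
nudge_tcp(deltas={"dx":[0, 0, 0, 0, 0, 0], "dy":[0, 0, 0, 0, 0, 0], "dz":[0, 0, 0, 0, 0, 0], "turn":[0, 0, 0, 0, 0, 0], "aperture":[0.05, 0.05, 0.05, 0.05, 0.05, 0.05]})

```text
time_s: 19.1
tool_pos: [0.584, 0.0528, 0.0506]
tool_rot: [180.0, 0.0, 173.6]
force: [-0.5, 1.4, 3.4]
grip_width: 0.06
grasp_force: 25.0
```

```bash
python3 to.py .5842 .052 .05 173.6
```

```text
t 19.1 pos [0.584  0.0528 0.0506] yaw 173.6 shift [-0.0003 -0.0008  0.0006] turn -0.0 q7 82.0 Fz 3.35 w 0.06
```

Emit:
nudge_tcp(deltas={"dx":[0, 0, 0, 0, 0, 0, 0, 0], "dy":[0, 0, 0, 0, 0, 0, 0, 0], "dz":[-0.2, -0.5, -0.9, -1.3, -1.7, -2, -2.3, -2.4], "turn":[0, 0, 0, 0, 0, 0, 0, 0], "aperture":[0.05, 0.05, 0.05, 0.05, 0.05, 0.05, 0.05, 0.05]})

```text
time_s: 19.77
tool_pos: [0.5845, 0.0519, 0.1724]
tool_rot: [180.0, 0.1, 173.6]
force: [1.5, 0.2, -3.6]
grip_width: 0.0597
grasp_force: 25.0
```

```bash
python3 weigh.py; python3 to.py .458 .326 .17 181; python3 to.py .476 -.2885 .17 176
```

```text
Fz mean -3.6487907070682573 sd 0.43752864656536256
t 20.1667 pos [0.5831 0.0522 0.1689] yaw 173.6 shift [ 0.1549  0.2581 -0.001 ] turn -7.4 q7 80.0 Fz -3.08 w 0.0602
t 20.1667 pos [0.5831 0.0522 0.1689] yaw 173.6 shift [ 0.0683 -0.3506 -0.0007] turn -2.4 q7 80.0 Fz -3.08 w 0.0602
```

P1 weighs about 3.7 N, so it is full. There's room in the crate at (0.42, 0.325), well clear of P3.

```bash
python3 to.py .42 .325 .17 181
```

```text
t 20.1667 pos [0.5831 0.0522 0.1689] yaw 173.6 shift [ 0.1926  0.2528 -0.0009] turn -7.4 q7 80.0 Fz -3.08 w 0.0602
```

Emit:
nudge_tcp(deltas={"dx":[0.2, 0.6, 1, 1.4, 1.8, 2.2, 2.6, 3], "dy":[0.2, 0.6, 1.2, 1.8, 2.4, 3, 3.4, 3.8], "dz":[0, 0, 0, 0, 0, 0, 0, 0], "turn":[-2, -4, -6, -7.4, -7.4, -7.4, -7.4, -7.4], "aperture":[0.05, 0.05, 0.05, 0.05, 0.05, 0.05, 0.05, 0.05]})

```text
time_s: 20.83
tool_pos: [0.4536, 0.2603, 0.1699]
tool_rot: [180.0, -0.0, -178.8]
force: [0.7, 0.5, -4.2]
grip_width: 0.0602
grasp_force: 25.0
```

```bash
python3 to.py .42 .325 .17 181
```

```text
t 20.8333 pos [0.4536 0.2603 0.1699] yaw -178.8 shift [ 0.0322  0.0654 -0.    ] turn 0.2 q7 59.0 Fz -4.17 w 0.0602
```

Converted, 0.064 m is 1.28, 0.06 m is 1.2.

Emit:
nudge_tcp(deltas={"dx":[0.28, 0.5, 0.62, 0.64, 0.64, 0.64, 0.64], "dy":[0.5, 0.9, 1.2, 1.28, 1.28, 1.28, 1.28], "dz":[0, 0, 0, 0, 0, 0, 0], "turn":[0, 0, 0, 0, 0, 0, 0], "aperture":[0.05, 0.05, 0.05, 0.05, 0.05, 0.05, 0.05]})

```text
time_s: 21.42
tool_pos: [0.4237, 0.3197, 0.17]
tool_rot: [-179.9, 0.0, -179.1]
force: [-0.4, -1.3, -5.0]
grip_width: 0.0604
grasp_force: 25.0
```

Emit:
nudge_tcp(deltas={"dx":[0, 0, 0, 0, 0, 0, 0, 0], "dy":[0, 0, 0, 0, 0, 0, 0, 0], "dz":[0.4, 0.9, 1.4, 1.76, 2, 2.12, 2.18, 2.2], "turn":[0, 0, 0, 0, 0, 0, 0, 0], "aperture":[0.05, 0.05, 0.05, 0.05, 0.05, 0.05, 0.05, 0.05]})

```text
time_s: 22.08
tool_pos: [0.4236, 0.3212, 0.0605]
tool_rot: [180.0, 0.0, -179.1]
force: [-0.3, -0.5, -3.9]
grip_width: 0.0603
grasp_force: 25.0
```

```bash
python3 to.py .42 .325 .0566 181
```

```text
t 22.0833 pos [0.4236 0.3212 0.0605] yaw -179.1 shift [0.0035 0.0038 0.0039] turn -0.1 q7 52.0 Fz -3.89 w 0.0603
```

Converted, 0.0047 m is 0.094, 0.004 m is 0.08.

Emit:
nudge_tcp(deltas={"dx":[0, 0, 0, 0, 0, 0, 0], "dy":[0, 0, 0, 0, 0, 0, 0], "dz":[0.02, 0.04, 0.06, 0.08, 0.094, 0.094, 0.094], "turn":[0, 0, 0, 0, 0, 0, 0], "aperture":[0.05, 0.05, 0.05, 0.05, 0.05, 0.05, 0.05]})

```text
time_s: 22.67
tool_pos: [0.4233, 0.3217, 0.0566]
tool_rot: [180.0, 0.1, -179.0]
force: [-2.0, -1.6, 5.9]
grip_width: 0.0596
grasp_force: 25.0
```

```bash
python3 weigh.py; python3 to.py .42 .325 .0566 181
```

```text
Fz mean 5.623956931088092 sd 0.46093546850206957
t 23.0667 pos [0.4233 0.3217 0.0565] yaw -179.0 shift [ 0.0032  0.0034 -0.0001] turn -0.0 q7 52.0 Fz 5.26 w 0.0601
```

Emit:
nudge_tcp(deltas={"dx":[0, 0, 0, 0, 0, 0, 0, 0], "dy":[0, 0, 0, 0, 0, 0, 0, 0], "dz":[-0.02, -0.02, -0.02, -0.02, -0.02, -0.4, -1, -1.6], "turn":[0, 0, 0, 0, 0, 0, 0, 0], "aperture":[0.087, 0.087, 0.087, 0.087, 0.087, 0.087, 0.087, 0.087]})

```text
time_s: 23.73
tool_pos: [0.4221, 0.3207, 0.1352]
tool_rot: [-179.9, -0.1, -179.0]
force: [0.5, 1.3, 0.6]
grip_width: 0.0867
grasp_force: 0.0
```

Emit:
nudge_tcp(deltas={"dx":[0, 0, 0, 0, 0, 0, 0, 0], "dy":[0, -0.6, -1.4, -2.2, -3, -3.6, -3.6, -3.6], "dz":[-0.6, -1.2, -1.8, -2.4, -2.4, -2.4, -2.4, -2.4], "turn":[0, 0, 0, 0, 0, 0, 0, 0], "aperture":[0.087, 0.087, 0.087, 0.087, 0.087, 0.087, 0.087, 0.087]})

```text
time_s: 24.4
tool_pos: [0.4265, 0.1389, 0.2561]
tool_rot: [179.9, 0.1, -179.3]
force: [-0.4, 0.5, 0.4]
grip_width: 0.0872
grasp_force: 0.0
```

```bash
python3 - <<'E'
from cell import env
import cv2,numpy as np
t=env.read_camera("top")["color"]; s=env.read_camera("side")["color"]
out=np.zeros((400,800,3),np.uint8); out[:,:390]=t[:,120:510]; out[:,390:]=s[:,70:480]
cv2.imwrite("pics/end.png",out)
E
```

```text
(no output)
```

View pics/end.png

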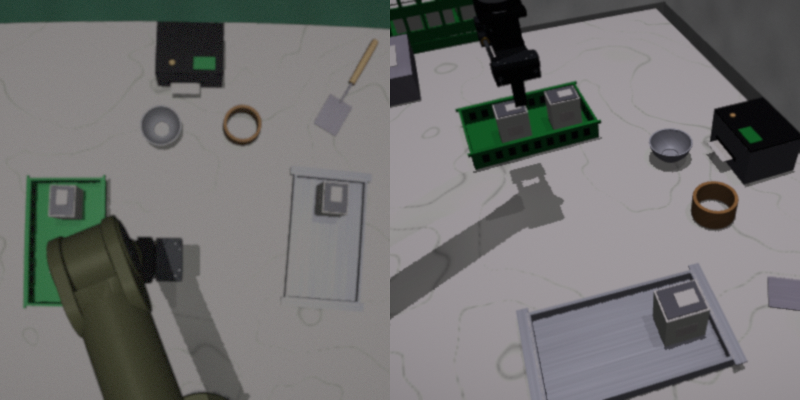

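The final picture shows two packs upright in the crate (side view, about (513,118) and (563,105)) and one upright in the tray at (682,312). The bowl and tape roll haven't moved and the gripper is clear, so I'm handing in.

```bash
python3 -c "
from cell import env
print(env.sign_off())"
```

```text
the job is handed in; nothing more can be done
None
```

I handed the job in at about 24.5 s: the two full packs (about 3.5 and 3.7 N) stand in the despatch crate and the short one (about 1.65 N) in the metal tray, all upright, with the bowl and tape roll unmoved; sign-off gave no verdict.

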